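Grease the log-lathe bearing: snap the gun onto the leaning nipple and hold the stroke

ROBOT

A 6-joint arm with a two-finger parallel gripper is mounted at the origin on the work surface. World frame = base frame: x ahead of the robot, y to its left, z up, the work surface at z = 0. Lengths are in m, angles in rad, forces in N, time in s.
With the tool pointing down it reaches from about 0.35 to 0.95 m from the base axis. Payload 17.4 kg.
Tool frame: the origin (TCP) lies midway between the tips of the shut fingers; the grasp point (between the pads) lies 19 mm behind it (robot.grip_depth is the distance from the TCP to the grasp point, in m); z points along the fingers, y is the line along which they close (so a half turn about z gives the same grasp; the last joint's range is limited). The gripper opens to 93 mm and grips with 3 to 60 N. Pads are 15 mm wide; open, the fingers measure 128 mm over their backs; the gripper's body (75 mm by 188 mm) begins 65 mm behind the grasp point.
Start: joints at [1.165, 0.116, 1.442, -0, 1.584, -0.038], TCP at [0.243, 0.63, 0.185] pointing down, gripper open.
Joint ranges: [-2.83, 2.83], [-0.83, 2.19], [0.07, 2.5], [-1.14, 4.28], [0.01, 3], [-2.97, 2.97]. Speed limits (rad/s): [1.89, 1.89, 2.22, 3.14, 3.14, 3.14].

INTERFACE

Orientations are given as a 3x3 rotation matrix whose columns are the frame's x, y, z axes.
In Python, from station import robot gives the robot as it stands.
- The arm moves only by the shell command python3 -m crank 'ROWS'. ROWS is JSON, a list of rows, each an object with "dp": the shift along the tool's x, y, z normalised to -1 to 1, where 1 is 300 mm, a list of three; "rotation": the turn, a rotation vector about the tool's x, y, z normalised to -1 to 1, where 1 is 180 degrees, a list of three; "hand": the finger opening in mm, from 0 to 93. A call has exactly 10 rows; each row is the pose to reach, as a shift and turn from the pose commanded when the call began, along the tool's axes at that moment, turning the shorter way round; what a row does not reach only later rows make up. A row lasts 1/8 s, in which the tool goes at most 62.5 mm and 10.7 degrees, less where a joint would pass 70% of its speed; a pose out of reach is approached as far as the arm can. A call with a number of a shift or a turn outside -1 to 1 is refused whole. A call with a gripper value outside its range is refused whole. The fingers move at their own pace and stop on an object; the grip force is fixed at half the most. Time passes only in rows, so rows that repeat a pose let the fingers close, or fill a call up. It gives the time, the measured TCP pose, the force, the opening and the grip force at its end, in the units of the state.
- robot.observe(): the state, without advancing time (a new reading comes with each control period).
- robot.read_camera(name): name is "side" or "top" or "wrist"; returns the picture (400x640x3 uint8, blue, green, red); there is no depth.
- robot.get_calibration(name): a dict with "fx", "fy", "cx", "cy" (pixels), "origin" and "orientation" of the camera in the world; the wrist camera has in their place "tool_from_camera" (4x4, takes a point from camera to tool coordinates, whose origin is the TCP and whose axes are the flange's). Camera axes: x right, y down, z forward; pixel columns grow to the right and rows downward; lengths in m; the calibration is good to about 2 mm. A picture is of the moment at which its call begins: read the wrist's pose just before it. get_calibration takes no time and is no camera call.
- robot.job_done(): hands the job in; it is judged then, once.
The state is a dict: "time_s": time; "q": joint angles; "dq": joint speeds; "effort": joint torques, N m; "position": TCP position; "orientation": TCP orientation; "ft_force": force on the tool from outside, world axes, zero at the start; "wrist_torque": the same for the moment, N m; "width": opening from 0.0 (shut) to 1.0 (fully open); "grasp_force": force on a finger pad.
Only numpy, scipy, OpenCV 4.12 (cv2) and the standard library are available. Lean on these libraries where they do the work, as an engineer would, in place of code of your own. Each camera call takes 0.05 s, during which the arm holds its last target. There are 200 camera calls.

TASK

Lift the small push-type grease gun out of its birch-log holder and press its coupler squarely onto the leaning grease nipple of the bearing block until it snaps on. Then push the gun on down along the nipple's axis until its spring is pressed right home, and finish while holding it there, still gripped and pressed: do not let go or ease off. Leave the log, the jar and the screwdriver alone.

Things in the scene. Friction and masses are not known exactly. Their poses are not given: they have to be found in the camera images.
- gun_grip (a point): Centre of the grease gun's black box handle, 30 (x) x 24 (y) x 48 mm (z), ends 22 mm above and 26 mm below. Gun stands upright, coupler down, loose in its holder; z along the gun from coupler to handle. Under the handle: aluminium barrel 44 mm wide, 54 mm long, then a 16 mm sprung steel tube with the coupler, whose mouth is 138 mm below this point. 160 mm, about 0.37 kg
- coupler_seat (a point): Inner end of the socket in the gun's coupler (steel, 30 mm wide, 26 mm long), on the gun's axis, z towards the handle. Mouth 17 mm away on -z; bore 19 mm, flared to 25. Four sprung jaws inside snap behind the nipple's head at about 5 N; fully on, this point lies on the nipple's tip. 121 mm below the handle's centre with the spring out, 109 mm home
- tube (a joint): How far the sprung tube with the coupler is pushed into the gun's barrel: 0 = out, 0.012 m = home at its stop. The spring pushes back with about 5 N at the start and 16 N at the stop, and returns it when eased
- nipple_tip (a point): Centre of the flat top of the steel grease nipple's head, fixed to the bearing block; z points outward along the nipple, which leans 30 degrees from vertical to the block's -x side. Head 16 mm wide, tapering to 10 mm at its top and underside; neck 10 mm; head and neck stand 22 mm clear of a 16 mm round foot
- bearing: Grey pillow-block bearing with a short steel shaft, on a plank, fixed; origin at the centre of the plank's underside, z up. Plank 230 (x) x 120 (y) x 18 mm; housing 165 x 48 mm, top 112 mm above the bench; 35 mm shaft along y, 66 mm up, 116 mm long. The nipple's tip is 40 mm on -x and 135 mm up
- holder: Holder made of a birch log offcut, fixed: 90 mm in diameter, 60 mm high, with a round pocket about 38 mm wide and 50 mm deep in which the gun stands; origin at the centre of its underside
- log: Bystander: hollow birch log section, 110 mm in diameter, 130 mm high; origin at the centre of its underside
- jar: Bystander: glass jar with steel lid, 60 mm in diameter, 90 mm high; origin at the centre of its underside
- screwdriver: Bystander: screwdriver lying on the bench on the robot's side of the work, about 200 mm long; origin under its middle
Not all that is in view belongs to the job. Leave any blue look-alike of the part that bears gun_grip alone.

How it is judged:
By the outcome, as a careful person would: the job done as asked, in the order asked, and still so for the second after the job is handed in, while the arm keeps its last pose, push and grip.
It also fails if it takes over 48 s, if anything falls off the work surface, if the arm or the gripper's body presses on something with over 40 N, if the wrist force passes 120 N, or if a joint passes its speed limit or range.

## Working session

There is one attempt and no reset: what is moved stays moved. The work goes in short steps, Python scripts to look and compute and a shell command to move; the robot and the scene stay as the last step left them, time stands still between calls to the robot, and variables do not carry over. Pictures are saved under pics/ and viewed, at most 10 in all, crops included, and the job is handed in when it is done.

```bash
mkdir -p pics; ls
python3 - <<'E'
from station import robot
import cv2,numpy as np
np.set_printoptions(precision=4,suppress=True)
for n in("side","top"):
    cv2.imwrite(f"pics/{n}0.png",robot.read_camera(n)); print(n,robot.get_calibration(n))
print(robot.get_calibration("wrist")); s=robot.observe(); print(s)
E
```

```text
pics
side {'fx': 503.2125855742123, 'fy': 503.2125855742123, 'cx': 321.427922248943, 'cy': 199.08122395238, 'origin': array([ 0.0798, -0.7621,  1.2601]), 'orientation': array([[ 0.8169, -0.4583,  0.3502],
       [-0.5767, -0.6346,  0.5145],
       [-0.0136, -0.6223, -0.7827]])}
top {'fx': 485.7779530040184, 'fy': 485.7779530040184, 'cx': 316.23576116162167, 'cy': 192.80257146075866, 'origin': array([0.3771, 0.0064, 1.4947]), 'orientation': array([[-0.0198, -0.9859,  0.1662],
       [-0.9997,  0.0177, -0.0136],
       [ 0.0105, -0.1665, -0.986 ]])}
{'fx': 340.2146836057969, 'fy': 340.2146836057969, 'cx': 322.6534313809497, 'cy': 195.7056998383172, 'tool_from_camera': array([[ 0.0017, -0.9653, -0.2612,  0.0718],
       [ 1.    ,  0.002 , -0.0007,  0.0005],
       [ 0.0012, -0.2612,  0.9653, -0.2002],
       [ 0.    ,  0.    ,  0.    ,  1.    ]])}
{'time_s': 0.1, 'q': array([ 1.1652,  0.1164,  1.4422,  0.    ,  1.584 , -0.0378]), 'dq': array([ 0.0002, -0.0004, -0.001 , -0.0011,  0.0007,  0.0007]), 'effort': array([  0.0022, -72.2894, -62.3862,   0.0782,   0.0228,  -0.    ]), 'position': array([0.2426, 0.6297, 0.1839]), 'orientation': array([[-0.9331,  0.3595, -0.0004],
       [ 0.3595,  0.9331, -0.001 ],
       [ 0.    , -0.001 , -1.    ]]), 'ft_force': array([-0.1227,  0.4483,  0.4018]), 'wrist_torque': array([ 0.027 , -0.0027, -0.0197]), 'grasp_force': 0.0, 'width': 0.9966658446122226}
```

View pics/side0.png

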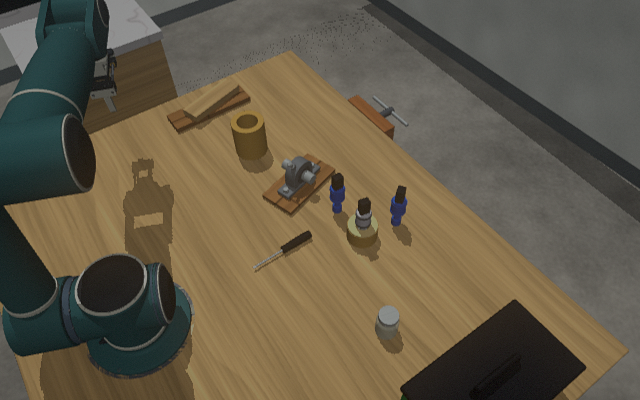

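View pics/top0.png

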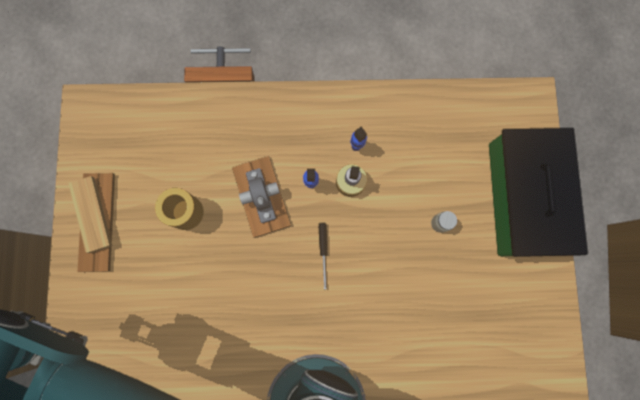

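Candidates for the gun are three upright ones with black handles. In the top view they are at (311,178), blue, (359,138), blue, and (353,172), aluminium; in the side view they are at (338,190), (399,205) and (364,210). The one at (353,172) / (364,210) has a bare aluminium barrel and stands in the birch-log holder, so it fits the description. I'll confirm it in an enlarged crop.

Run:
```python
import cv2,numpy as np
s=cv2.imread("pics/side0.png")[145:250,260:410]; t=cv2.imread("pics/top0.png")[130:240,230:380]
f=lambda i,k:cv2.resize(i,None,fx=k,fy=k,interpolation=cv2.INTER_CUBIC)
cv2.imwrite("pics/c1.png",f(s,5.3)); cv2.imwrite("pics/c2.png",f(t,5.3))
```

```text
(no output)
```

View pics/c1.png

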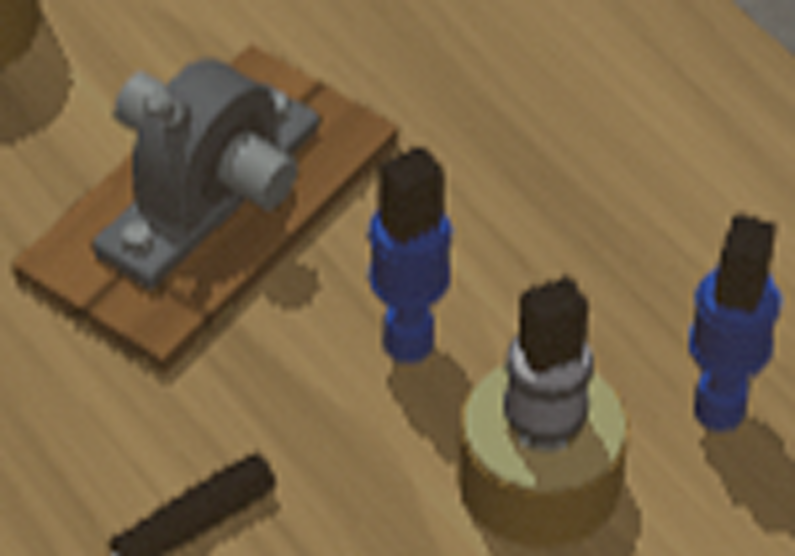

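View pics/c2.png

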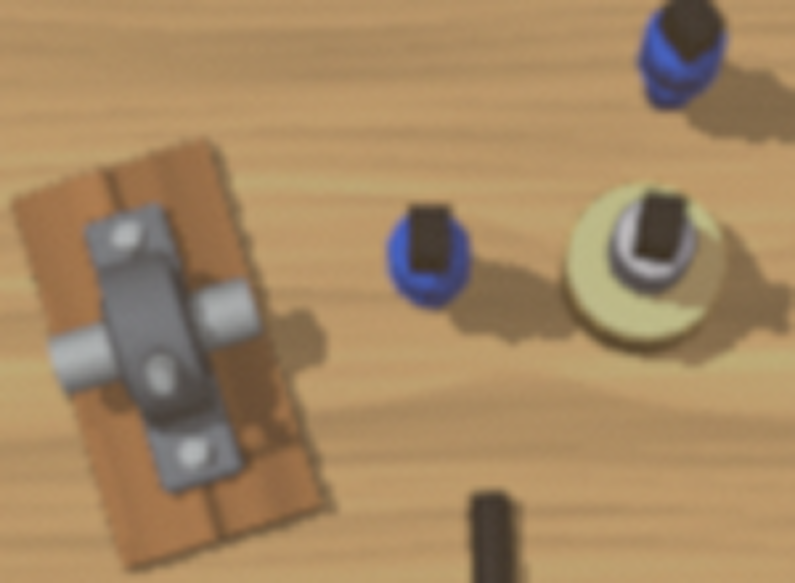

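The crops confirm it: the aluminium gun stands in the pale birch holder, and the other two are blue look-alikes. The nipple head is at about top (260.4,200.6) and side (291.7,165.4), on the robot's end of the block, which is therefore the block's -x.

```bash
cat > h.py <<'E'
from station import robot
import cv2,numpy as np
np.set_printoptions(precision=4,suppress=True)
def cam(n,s=None):
    c=robot.get_calibration(n)
    if n=="wrist":
        T=np.eye(4);T[:3,:3]=s["orientation"];T[:3,3]=s["position"];M=T@c["tool_from_camera"];return c,M[:3,3],M[:3,:3]
    return c,np.array(c["origin"]),np.array(c["orientation"])
def ray(n,p,s=None):
    c,o,R=cam(n,s); d=R@[(p[0]-c["cx"])/c["fx"],(p[1]-c["cy"])/c["fy"],1]; return o,d/np.linalg.norm(d)
def plane(n,p,z,s=None):
    o,d=ray(n,p,s); return o+d*(z-o[2])/d[2]
def tri(rays):
    A=sum(np.eye(3)-np.outer(d,d) for o,d in rays); b=sum((np.eye(3)-np.outer(d,d))@o for o,d in rays)
    x=np.linalg.solve(A,b); return x,[np.linalg.norm(np.cross(x-o,d)) for o,d in rays]
def proj(n,P,s=None):
    c,o,R=cam(n,s); q=R.T@(np.array(P)-o); return np.array([c["fx"]*q[0]/q[2]+c["cx"],c["fy"]*q[1]/q[2]+c["cy"]])
E
python3 - <<'E'
from h import *
C=[plane("top",np.array(p)/5.3+[230,130],.018) for p in[(12,200),(208,138),(332,508),(130,570)]]
print(C); o=np.mean(C,0)
x=(C[0]+C[1]-C[2]-C[3]); print("len",np.linalg.norm(x)/2,np.linalg.norm(C[0]+C[3]-C[1]-C[2])/2); x/=np.linalg.norm(x)
print("bear",o,x,"pred tip",o-x*.04+[0,0,.117])
print("tip tri",tri([ray("top",(260.4,200.6)),ray("side",(291.7,165.4))]))
print("handle top",tri([ray("top",(355.1,169)),ray("side",np.array([553,290])/5.3+[260,145])]),plane("top",(355.1,169),.17))
print("holder",plane("top",np.array([645,263])/5.3+[230,130],.06))
print("blue",plane("top",np.array([430,215])/5.3+[230,130],.17),plane("top",np.array([693,20])/5.3+[230,130],.17))
E
```

```text
[array([0.7097, 0.2451, 0.018 ]), array([0.745 , 0.1302, 0.018 ]), array([0.5253, 0.0598, 0.018 ]), array([0.4919, 0.1757, 0.018 ])]
len 0.22963768635241247 0.12036761992372015
bear [0.618  0.1527 0.018 ] [0.9526 0.3042 0.    ] pred tip [0.5799 0.1406 0.135 ]
tip tri (array([0.5899, 0.1467, 0.1224]), [np.float64(0.001177608995951013), np.float64(0.0011776089959509245)])
handle top (array([ 0.6624, -0.1202,  0.1747]), [np.float64(0.002611182669881509), np.float64(0.0026111826698815236)]) [ 0.6659 -0.1217  0.17  ]
holder [ 0.6573 -0.1211  0.06  ]
blue [0.6636 0.001  0.17  ] [ 0.7674 -0.1411  0.17  ]
```

```bash
python3 -m crank '[{"dp":[0,0,-0.2],"rotation":[0,0,0],"hand":93},{"dp":[0,0,-0.4],"rotation":[0,0,0],"hand":93},{"dp":[-0.1,-0.07,-0.55],"rotation":[0,0,-0.03],"hand":93},{"dp":[-0.2,-0.14,-0.55],"rotation":[0,0,-0.06],"hand":93},{"dp":[-0.35,-0.24,-0.55],"rotation":[0,0,-0.09],"hand":93},{"dp":[-0.5,-0.35,-0.55],"rotation":[0,0,-0.117],"hand":93},{"dp":[-0.65,-0.46,-0.55],"rotation":[0,0,-0.117],"hand":93},{"dp":[-0.8,-0.57,-0.55],"rotation":[0,0,-0.117],"hand":93},{"dp":[-0.9,-0.68,-0.55],"rotation":[0,0,-0.117],"hand":93},{"dp":[-1,-0.73,-0.55],"rotation":[0,0,-0.117],"hand":93}]'
```

```text
time_s: 1.35
position: [0.4443, 0.3158, 0.3498]
orientation: [[-1.0, 0.001, 0.001], [0.001, 1.0, 0.0], [-0.001, 0.0, -1.0]]
ft_force: [-0.4, 0.1, -0.4]
width: 0.999
grasp_force: 0.0
```

```bash
python3 -m crank '[{"dp":[-0.1,-0.14,0.02],"rotation":[0,0,0],"hand":93},{"dp":[-0.2,-0.28,0.04],"rotation":[0,0,0],"hand":93},{"dp":[-0.3,-0.42,0.07],"rotation":[0,0,0],"hand":93},{"dp":[-0.4,-0.55,0.07],"rotation":[0,0,0],"hand":93},{"dp":[-0.42,-0.59,0.07],"rotation":[0,0,0],"hand":93},{"dp":[-0.42,-0.59,0.07],"rotation":[0,0,0],"hand":93},{"dp":[-0.42,-0.59,0.07],"rotation":[0,0,0],"hand":93},{"dp":[-0.42,-0.59,0.07],"rotation":[0,0,0],"hand":93},{"dp":[-0.42,-0.59,0.07],"rotation":[0,0,0],"hand":93},{"dp":[-0.42,-0.59,0.07],"rotation":[0,0,0],"hand":93}]'
python3 - <<'E'
from h import *
import pickle
s=robot.observe(); im=robot.read_camera("wrist"); cv2.imwrite("pics/w1.png",im); pickle.dump(s,open("w1.pkl","wb"))
print(s["position"],proj("wrist",[.58,.1406,.135],s))
E
```

```text
time_s: 2.6
position: [0.5697, 0.141, 0.3286]
orientation: [[-1.0, -0.0, 0.0], [-0.0, 1.0, 0.0], [-0.0, 0.0, -1.0]]
ft_force: [-0.4, -0.6, -0.6]
width: 1.004
grasp_force: 0.0
[0.5697 0.141  0.3286] [322.3708 175.717 ]
```

View pics/w1.png

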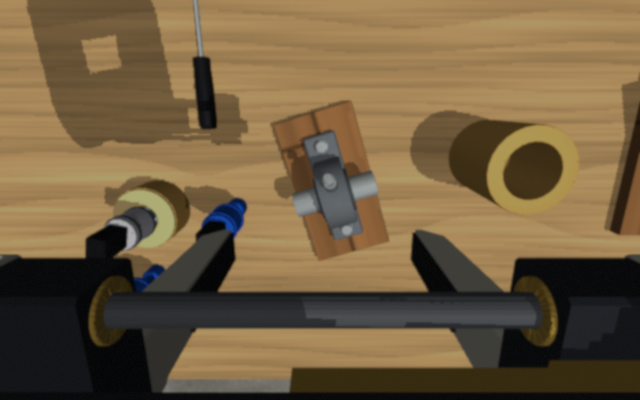

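The wrist view shows the nipple head near (329,181), the plank around it, and the gun in its holder at left near (120,230). I'll enlarge the block.

Run:
```python
import cv2
i=cv2.imread("pics/w1.png")[95:265,265:395]
i=cv2.resize(i,None,fx=3.5,fy=3.5,interpolation=cv2.INTER_CUBIC)
j=cv2.imread("pics/w1.png")[155:205,305:355]; j=cv2.resize(j,(340,340),interpolation=cv2.INTER_CUBIC)
import numpy as np
o=np.zeros((595,800,3),np.uint8); o[:,:455]=i; o[:340,458:798]=j; cv2.imwrite("pics/c3.png",o)
```

```text
(no output)
```

View pics/c3.png

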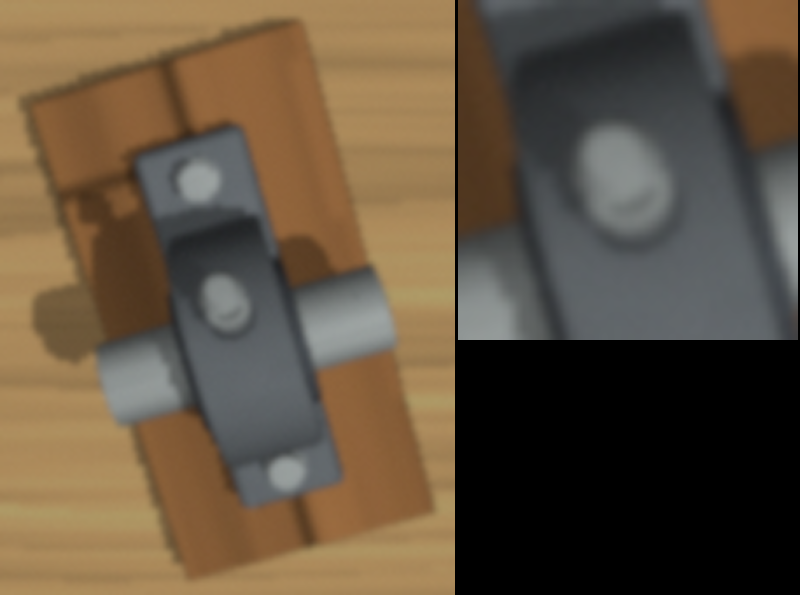

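The crop shows the nipple head leaning towards the robot, with its tip face near (327.6,178) in the full image. The plank corners are clear as well.

Run:
```python
from h import *
import pickle
s=pickle.load(open("w1.pkl","rb"))
C=[plane("wrist",np.array(p)/3.5+[265,95],.018,s) for p in[(22,98),(300,18),(435,512),(188,580)]]
o=np.mean(C,0); x=C[2]+C[3]-C[0]-C[1]; y=C[0]+C[3]-C[1]-C[2]
print("len",np.linalg.norm(x)/2,np.linalg.norm(y)/2); x/=np.linalg.norm(x)
print("bear",o,x,"yaw",np.degrees(np.arctan2(x[1],x[0])),"tip",o-x*.04+[0,0,.117])
print("tip ray z.135",plane("wrist",(327.6,178),.135,s), "top cam",plane("top",(260.4,200.6),.135),plane("side",(291.7,165.4),.135))
print("tri",tri([ray("wrist",(327.6,179),s),ray("top",(260.4,200.6)),ray("side",(291.7,165.4))]))
print(proj("top",[.583,.147,.135]),proj("side",[.583,.147,.135]))
# the handle by dark pixels in the side/top views
```

```text
len 0.23048416627613272 0.11977245681168831
bear [0.6192 0.1574 0.018 ] [0.9549 0.297  0.    ] yaw 17.276795769221565 tip [0.581  0.1455 0.135 ]
tip ray z.135 [0.5827 0.1468 0.135 ] top cam [0.5868 0.1459 0.135 ] [0.5854 0.1363 0.135 ]
tri (array([0.5888, 0.1468, 0.1223]), [np.float64(0.0020759842827587156), np.float64(0.0004294793431297824), np.float64(0.0021836087830447133)])
[260.0053 201.9529] [289.1193 163.617 ]
```

```bash
python3 -m crank '[{"dp":[-0.06,-0.17,0],"rotation":[0,0,0],"hand":93},{"dp":[-0.12,-0.34,0],"rotation":[0,0,0],"hand":93},{"dp":[-0.18,-0.52,0],"rotation":[0,0,0],"hand":93},{"dp":[-0.25,-0.7,0],"rotation":[0,0,0],"hand":93},{"dp":[-0.3,-0.85,0],"rotation":[0,0,0],"hand":93},{"dp":[-0.31,-0.873,0],"rotation":[0,0,0],"hand":93},{"dp":[-0.31,-0.873,0],"rotation":[0,0,0],"hand":93},{"dp":[-0.31,-0.873,0],"rotation":[0,0,0],"hand":93},{"dp":[-0.31,-0.873,0],"rotation":[0,0,0],"hand":93},{"dp":[-0.31,-0.873,0],"rotation":[0,0,0],"hand":93}]'
python3 - <<'E'
from h import *
import pickle
s=robot.observe(); im=robot.read_camera("wrist"); cv2.imwrite("pics/w2.png",im); pickle.dump(s,open("w2.pkl","wb"))
for P in([.664,-.121,.17],[.664,-.121,.122],[.657,-.121,.06]): print(proj("wrist",P,s))
i=im[60:260,230:420]; cv2.imwrite("pics/c4.png",cv2.resize(i,None,fx=3,fy=3,interpolation=cv2.INTER_CUBIC))
E
```

```text
time_s: 3.9
position: [0.6627, -0.1206, 0.3288]
orientation: [[-1.0, -0.001, 0.0], [-0.001, 1.0, -0.0], [-0.0, -0.0, -1.0]]
ft_force: [0.5, -0.2, 0.9]
width: 1.001
grasp_force: 0.0
[322.3039 174.1005]
[322.396  166.1829]
[322.4993 153.2205]
```

View pics/c4.png

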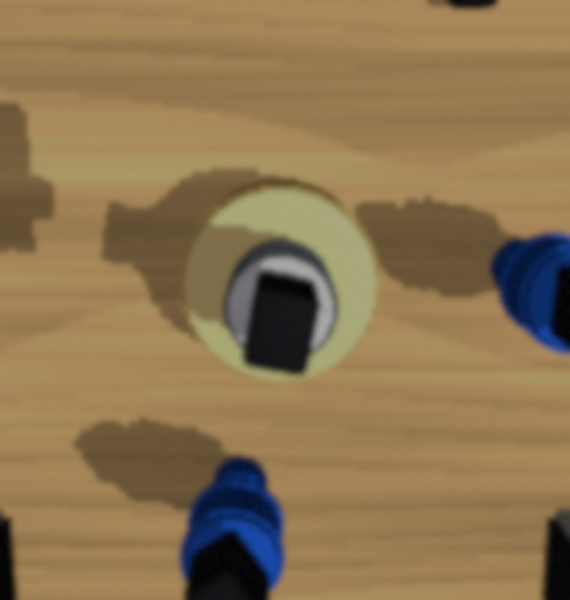

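The crop shows the gun's handle, turned about 9°, with its top centre at full-image (323,170). The barrel is centred near (324,160) and the holder near (324,154), so the gun stands upright.

Run:
```python
from h import *
import pickle
s=pickle.load(open("w2.pkl","rb"))
print(plane("wrist",(323,170.3),.17,s),plane("wrist",(324,160),.122,s),plane("wrist",(324,154.3),.06,s))
q=np.array([[245,362],[302,372]])/3+[230,60]; a,b=[plane("wrist",p,.17,s) for p in q]; print("width",np.linalg.norm(a-b),"yaw",np.degrees(np.arctan2(*(a-b)[:2])), (a+b)/2)
```

```text
[ 0.6599 -0.1203  0.17  ] [ 0.6565 -0.1191  0.122 ] [ 0.6585 -0.1189  0.06  ]
width 0.02087553631292789 yaw -169.95254236639317 [ 0.6731 -0.1222  0.17  ]
```

```bash
python3 -m crank '[{"dp":[0.014,0.003,0.1],"rotation":[0,0,0.03],"hand":93},{"dp":[0.014,0.003,0.25],"rotation":[0,0,0.053],"hand":93},{"dp":[0.014,0.003,0.4],"rotation":[0,0,0.053],"hand":80},{"dp":[0.014,0.003,0.52],"rotation":[0,0,0.053],"hand":80},{"dp":[0.014,0.003,0.6],"rotation":[0,0,0.053],"hand":80},{"dp":[0.014,0.003,0.65],"rotation":[0,0,0.053],"hand":80},{"dp":[0.014,0.003,0.666],"rotation":[0,0,0.053],"hand":80},{"dp":[0.014,0.003,0.666],"rotation":[0,0,0.053],"hand":60},{"dp":[0.014,0.003,0.666],"rotation":[0,0,0.053],"hand":40},{"dp":[0.014,0.003,0.666],"rotation":[0,0,0.053],"hand":0}]'
```

```text
time_s: 5.2
position: [0.6589, -0.1205, 0.1295]
orientation: [[-0.986, 0.166, 0.001], [0.166, 0.986, -0.0], [-0.001, -0.0, -1.0]]
ft_force: [-0.0, 0.3, 0.1]
width: 0.586
grasp_force: 0.0
```

```bash
python3 -m crank '[{"dp":[0,0,0],"rotation":[0,0,0],"hand":0},{"dp":[0,0,0],"rotation":[0,0,0],"hand":0},{"dp":[0,0,0],"rotation":[0,0,0],"hand":0},{"dp":[0,0,0],"rotation":[0,0,0],"hand":0},{"dp":[0,0,0],"rotation":[0,0,0],"hand":0},{"dp":[0,0,0],"rotation":[0,0,0],"hand":0},{"dp":[0,0,-0.02],"rotation":[0,0,0],"hand":0},{"dp":[0,0,-0.05],"rotation":[0,0,0],"hand":0},{"dp":[0,0,-0.08],"rotation":[0,0,0],"hand":0},{"dp":[0,0,-0.1],"rotation":[0,0,0],"hand":0}]'
```

```text
time_s: 6.45
position: [0.6588, -0.1204, 0.1597]
orientation: [[-0.986, 0.166, 0.001], [0.166, 0.986, -0.0], [-0.001, -0.0, -1.0]]
ft_force: [-0.1, -0.5, -4.4]
width: 0.252
grasp_force: 29.9
```

```bash
cat >> h.py <<'E'
from scipy.spatial.transform import Rotation as Ro
yaw=np.radians(17.3); xb=np.array([np.cos(yaw),np.sin(yaw),0]); yb=np.array([-np.sin(yaw),np.cos(yaw),0])
n=-.5*xb+np.array([0,0,np.cos(np.pi/6)]); RT=np.column_stack([np.cross(yb,-n),yb,-n])
TIP=np.array([.582,.1463,.135])
def rel(P,R,s):
    R0=s["orientation"]; print("dp",R0.T@(P-s["position"])/.3,"rot",Ro.from_matrix(R0.T@R).as_rotvec()/np.pi,"target",P)
E
python3 - <<'E'
from h import *
s=robot.observe(); print(RT)
rel(np.array([.59,.0,.35]),RT,s); rel(TIP+n*.165,RT,s)
E
```

```text
[[-0.8268 -0.2974  0.4774]
 [-0.2575  0.9548  0.1487]
 [-0.5     0.     -0.866 ]]
dp [ 0.2922  0.3578 -0.6344] rot [-0.0391 -0.1634 -0.1457] target [0.59 0.   0.35]
dp [ 0.6449  0.7101 -0.3943] rot [-0.0391 -0.1634 -0.1457] target [0.5032 0.1218 0.2779]
```

```bash
python3 -m crank '[{"dp":[0,0,-0.15],"rotation":[0,0,0],"hand":0},{"dp":[0,0,-0.32],"rotation":[0,0,0],"hand":0},{"dp":[0,0,-0.48],"rotation":[0,0,0],"hand":0},{"dp":[0.07,0.09,-0.6],"rotation":[0,0,0],"hand":0},{"dp":[0.17,0.2,-0.634],"rotation":[-0.01,-0.04,-0.036],"hand":0},{"dp":[0.28,0.34,-0.634],"rotation":[-0.02,-0.08,-0.072],"hand":0},{"dp":[0.38,0.46,-0.6],"rotation":[-0.03,-0.12,-0.108],"hand":0},{"dp":[0.48,0.56,-0.53],"rotation":[-0.039,-0.163,-0.146],"hand":0},{"dp":[0.58,0.65,-0.45],"rotation":[-0.039,-0.163,-0.146],"hand":0},{"dp":[0.645,0.71,-0.394],"rotation":[-0.039,-0.163,-0.146],"hand":0}]'
python3 -m crank '[{"dp":[0,0,0],"rotation":[0,0,0],"hand":0},{"dp":[0,0,0],"rotation":[0,0,0],"hand":0},{"dp":[0,0,0],"rotation":[0,0,0],"hand":0},{"dp":[0,0,0],"rotation":[0,0,0],"hand":0},{"dp":[0,0,0],"rotation":[0,0,0],"hand":0},{"dp":[0,0,0],"rotation":[0,0,0],"hand":0},{"dp":[0,0,0],"rotation":[0,0,0],"hand":0},{"dp":[0,0,0],"rotation":[0,0,0],"hand":0},{"dp":[0,0,0],"rotation":[0,0,0],"hand":0},{"dp":[0,0,0],"rotation":[0,0,0],"hand":0}]'
python3 - <<'E'
from h import *
s=robot.observe(); rel(TIP+n*.165,RT,s); P=s["position"]; Z=-s["orientation"][:,2]
ims=[]
for nm in("side","top"):
    im=robot.read_camera(nm); cv2.imwrite(f"pics/{nm}1.png",im)
    for p in(TIP,P-Z*.119,P-Z*.061): print(nm,proj(nm,p))
    u,v=proj(nm,P-Z*.119).astype(int); ims.append(cv2.resize(im[v-40:v+35,u-50:u+50],(400,300),interpolation=cv2.INTER_CUBIC)); print(u-50,v-40)
u,v=0,0; w=robot.read_camera("wrist"); cv2.imwrite("pics/w3.png",w)
ims=np.hstack(ims); cv2.imwrite("pics/c5.png",np.vstack([ims,np.hstack([cv2.resize(w[50:290,160:480],(400,300)),np.zeros((300,400,3),np.uint8)])]))
E
```

```text
time_s: 7.7
position: [0.5014, 0.1225, 0.2763]
orientation: [[-0.827, -0.299, 0.476], [-0.259, 0.954, 0.149], [-0.499, 0.0, -0.867]]
ft_force: [1.1, -0.6, -4.3]
width: 0.252
grasp_force: 30.0
time_s: 8.95
position: [0.5031, 0.1218, 0.277]
orientation: [[-0.827, -0.298, 0.476], [-0.259, 0.954, 0.149], [-0.498, 0.0, -0.867]]
ft_force: [-0.6, 0.5, -4.4]
width: 0.255
grasp_force: 30.0
dp [-0.0018 -0.0001 -0.0026] rot [ 0.0001 -0.0006  0.0002] target [0.5032 0.1218 0.2779]
side [288.9678 163.8985]
side [283.0435 159.6526]
side [275.1796 153.5384]
233 119
top [260.2535 202.2984]
top [261.2992 208.2049]
top [262.6612 215.963 ]
211 168
```

View pics/c5.png

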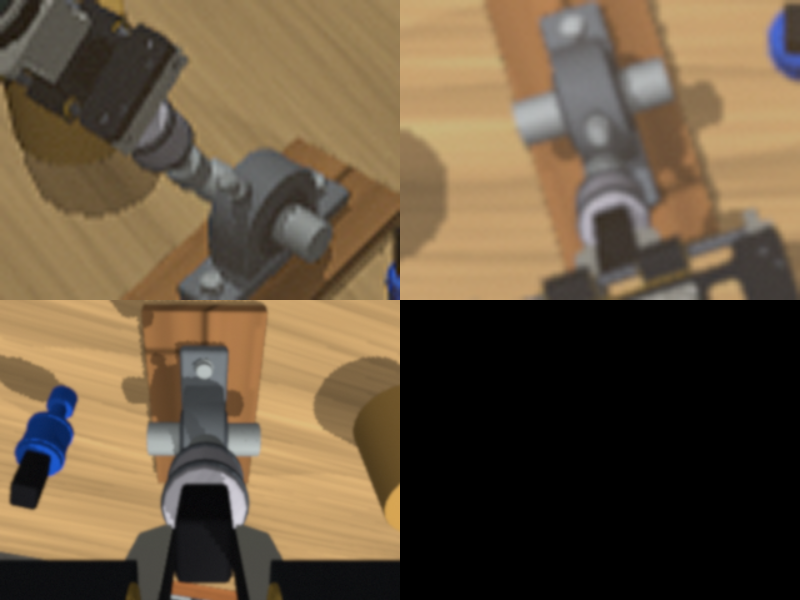

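The side view shows the gun in line with the nipple and the coupler just short of it (crop 220,180 → 237,185). The top and wrist views show it square and centred to within about 3 mm, which is inside the flare. Now the slow approach along the axis.

```bash
python3 -m crank '[{"dp":[-0.002,0,0.02],"rotation":[0,0,0],"hand":0},{"dp":[-0.002,0,0.04],"rotation":[0,0,0],"hand":0},{"dp":[-0.002,0,0.06],"rotation":[0,0,0],"hand":0},{"dp":[-0.002,0,0.08],"rotation":[0,0,0],"hand":0},{"dp":[-0.002,0,0.1],"rotation":[0,0,0],"hand":0},{"dp":[-0.002,0,0.12],"rotation":[0,0,0],"hand":0},{"dp":[-0.002,0,0.14],"rotation":[0,0,0],"hand":0},{"dp":[-0.002,0,0.155],"rotation":[0,0,0],"hand":0},{"dp":[-0.002,0,0.17],"rotation":[0,0,0],"hand":0},{"dp":[-0.002,0,0.18],"rotation":[0,0,0],"hand":0}]'
python3 - <<'E'
from h import *
s=robot.observe(); print(s["position"],"axial",(s["position"]-TIP)@n,"F tool",s["orientation"].T@s["ft_force"],s["wrist_torque"])
rel(TIP+n*.102,RT,s)
ims=[]
for nm in("side","top"):
    im=robot.read_camera(nm); u,v=proj(nm,TIP).astype(int); ims.append(cv2.resize(im[v-30:v+30,u-20-20:u+40],(640,480) if 0 else (400,300),interpolation=cv2.INTER_CUBIC))
cv2.imwrite("pics/c6.png",np.hstack(ims))
E
```

```text
time_s: 10.35
position: [0.5297, 0.13, 0.2316]
orientation: [[-0.827, -0.298, 0.477], [-0.258, 0.955, 0.149], [-0.5, -0.0, -0.866]]
ft_force: [-7.4, -2.4, 8.0]
width: 0.253
grasp_force: 30.0
[0.5297 0.13   0.2316] axial 0.11104255254726458 F tool [  2.7577  -0.1226 -10.8614] [-0.1488  0.9402  0.0206]
dp [0.0029 0.     0.0301] rot [ 0.0001 -0.      0.0003] target [0.5333 0.1311 0.2233]
```

View pics/c6.png

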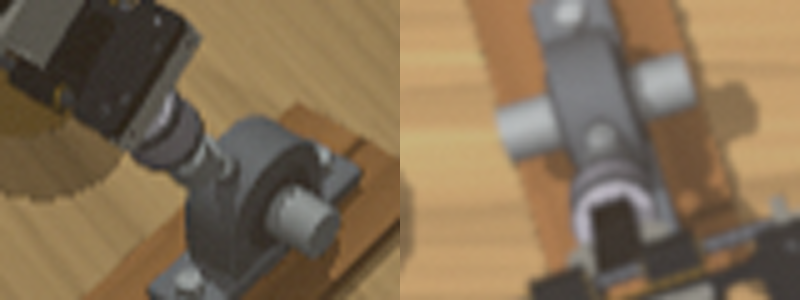

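The head is still visible beyond the coupler, and there is about 14 N of axial force 9 mm early, so the rim is blocked off-centre. The gun probably leaned in its pocket and was gripped that way, pitched about the closing axis. I'll check its pitch in the earlier wrist image, by projecting where a straight gun's edges should be.

Run:
```python
from h import *
w=cv2.imread("pics/w3.png"); g=cv2.cvtColor(w,cv2.COLOR_BGR2GRAY)
c=robot.get_calibration("wrist"); T=np.linalg.inv(c["tool_from_camera"])
def pt(P):
    q=(T@np.r_[P,1])[:3]; return np.array([c["fx"]*q[0]/q[2]+c["cx"],c["fy"]*q[1]/q[2]+c["cy"]]).round(1)
for nm,P in dict(ht_far=(-.015,0,-.041),ht_near=(.015,0,-.041),hb_near=(.015,0,.007),barrel_top_near=(.022,0,.007),bt_l=(0,-.022,.007),bt_r=(0,.022,.007),barrel_bot_near=(.022,0,.061)).items(): print(nm,pt(P))
print("col324",[(v,int(g[v,318:330].mean())) for v in range(140,300,2)])
m=((g>165)&(w.max(2)-w.min(2)<40)).astype(np.uint8); m[:150]=0;m[250:]=0
ys,xs=np.nonzero(m[:, 270:380]); print(len(xs),xs.min()+270,xs.max()+270,ys.min(),ys.max())
for v in range(160,240,6): r=np.nonzero(m[v,270:380])[0]; print(v,r.min()+270 if len(r) else None,r.max()+270 if len(r) else None)
```

```text
ht_far [322.1 277.4]
ht_near [322.1 222.6]
hb_near [322.3 197. ]
barrel_top_near [322.3 186.2]
bt_l [288.  219.5]
bt_r [356.5 219.6]
barrel_bot_near [322.4 170. ]
col324 [(140, 75), (142, 79), (144, 83), (146, 86), (148, 89), (150, 91), (152, 91), (154, 91), (156, 89), (158, 74), (160, 70), (162, 66), (164, 46), (166, 54), (168, 71), (170, 77), (172, 77), (174, 77), (176, 68), (178, 40), (180, 51), (182, 69), (184, 94), (186, 132), (188, 142), (190, 140), (192, 140), (194, 138), (196, 99), (198, 25), (200, 8), (202, 8), (204, 8), (206, 8), (208, 8), (210, 8), (212, 8), (214, 8), (216, 8), (218, 8), (220, 9), (222, 9), (224, 9), (226, 14), (228, 16), (230, 19), (232, 21), (234, 23), (236, 25), (238, 24), (240, 25), (242, 26), (244, 26), (246, 26), (248, 26), (250, 26), (252, 26), (254, 26), (256, 27), (258, 27), (260, 27), (262, 27), (264, 27), (266, 27), (268, 27), (270, 28), (272, 28), (274, 32), (276, 99), (278, 138), (280, 125), (282, 118), (284, 114), (286, 116), (288, 114), (290, 108), (292, 63), (294, 32), (296, 38), (298, 45)]
908 277 368 160 229
160 280 288
166 278 367
172 279 366
178 None None
184 None None
190 338 339
196 340 347
202 344 352
208 345 354
214 345 356
220 292 355
226 294 354
232 None None
238 None None
```

The image confirms it. The barrel's lower near edge is at row 164 (a straight gun would give 170) and the handle's top edge is at row 225 (straight: 222.6). That is a pitch of about 3.5°, with the mouth some 8 mm towards tool +x. I'll back off, measure the pitch again and compensate.

```bash
python3 -m crank '[{"dp":[0,0,-0.02],"rotation":[0,0,0],"hand":0},{"dp":[0,0,-0.05],"rotation":[0,0,0],"hand":0},{"dp":[0,0,-0.08],"rotation":[0,0,0],"hand":0},{"dp":[0,0,-0.11],"rotation":[0,0,0],"hand":0},{"dp":[0,0,-0.12],"rotation":[0,0,0],"hand":0},{"dp":[0,0,-0.12],"rotation":[0,0,0],"hand":0},{"dp":[0,0,-0.12],"rotation":[0,0,0],"hand":0},{"dp":[0,0,-0.12],"rotation":[0,0,0],"hand":0},{"dp":[0,0,-0.12],"rotation":[0,0,0],"hand":0},{"dp":[0,0,-0.12],"rotation":[0,0,0],"hand":0}]'
python3 - <<'E'
from h import *
s=robot.observe(); w=robot.read_camera("wrist"); cv2.imwrite("pics/w4.png",w); g=cv2.cvtColor(w,cv2.COLOR_BGR2GRAY)
print("F tool",s["orientation"].T@s["ft_force"],"torque tool",s["orientation"].T@s["wrist_torque"])
print([(v,int(g[v,318:330].mean())) for v in list(range(140,200,2))+list(range(218,236,2))+list(range(268,280,2))])
for n2 in("side","top"): cv2.imwrite(f"pics/{n2}2.png",robot.read_camera(n2))
c=robot.get_calibration("wrist"); T=np.linalg.inv(c["tool_from_camera"])
def v(P):
    q=(T@np.r_[P,1])[:3]; return round(c["fy"]*q[1]/q[2]+c["cy"],1)
for th in(0,2,4,6):
    t=np.radians(th); f=lambda x,d:v((x*np.cos(t)+d*np.sin(t),0,-.019+d*np.cos(t)-x*np.sin(t)))
    print(th,"httop far/near",f(-.015,-.022),f(.015,-.022),"hb",f(.015,.026),"bt",f(.022,.026),"bb",f(.022,.08),"coupler top/mouth",f(.015,.112),f(.015,.138))
E
```

```text
time_s: 11.7
position: [0.5122, 0.1246, 0.2616]
orientation: [[-0.828, -0.298, 0.476], [-0.258, 0.955, 0.149], [-0.498, 0.0, -0.867]]
ft_force: [0.2, -0.6, -4.1]
width: 0.257
grasp_force: 30.0
F tool [ 2.0633 -0.6172  3.5535] torque tool [ 0.0218  0.7022 -0.0591]
[(140, 73), (142, 76), (144, 81), (146, 84), (148, 88), (150, 90), (152, 92), (154, 92), (156, 88), (158, 74), (160, 70), (162, 66), (164, 46), (166, 55), (168, 72), (170, 77), (172, 77), (174, 77), (176, 68), (178, 40), (180, 51), (182, 69), (184, 94), (186, 133), (188, 142), (190, 141), (192, 140), (194, 138), (196, 99), (198, 25), (218, 8), (220, 8), (222, 8), (224, 9), (226, 13), (228, 17), (230, 21), (232, 22), (234, 22), (268, 27), (270, 28), (272, 28), (274, 32), (276, 98), (278, 156)]
0 httop far/near 277.4 222.6 hb 197.0 bt 186.2 bb 170.0 coupler top/mouth 171.0 165.8
2 httop far/near 278.2 224.5 hb 195.8 bt 185.1 bb 166.7 coupler top/mouth 166.8 160.9
4 httop far/near 279.0 226.3 hb 194.7 bt 184.0 bb 163.4 coupler top/mouth 162.5 156.0
6 httop far/near 279.7 228.2 hb 193.6 bt 183.0 bb 160.1 coupler top/mouth 158.2 151.0
```

The edges at rows 157 (mouth), 164 (barrel bottom) and 226 (handle top) all agree on a pitch of about 3.6°, and it has not shifted.

Run:
```python
from h import *
s=robot.observe(); R=RT@Ro.from_euler('y',-3.6,degrees=True).as_matrix()
for d in(.045,.017,0,-.012): rel(TIP+n*(.121+d)+R[:,2]*.019,R,s)
print("after rotating, push dir in tool",R.T@-n)
```

```text
dp [-0.0039 -0.0001 -0.0027] rot [ 0.0001 -0.0206  0.0002] target [0.5128 0.1247 0.2629]
dp [-0.004  -0.0001  0.0906] rot [ 0.0001 -0.0206  0.0002] target [0.5262 0.1289 0.2387]
dp [-0.0041 -0.0002  0.1473] rot [ 0.0001 -0.0206  0.0002] target [0.5343 0.1314 0.224 ]
dp [-0.0042 -0.0002  0.1873] rot [ 0.0001 -0.0206  0.0002] target [0.54   0.1332 0.2136]
after rotating, push dir in tool [ 0.0628 -0.      0.998 ]
```

```bash
python3 -m crank '[{"dp":[-0.004,0,0],"rotation":[0,-0.01,0],"hand":0},{"dp":[-0.004,0,0],"rotation":[0,-0.0206,0],"hand":0},{"dp":[-0.004,0,0.02],"rotation":[0,-0.0206,0],"hand":0},{"dp":[-0.004,0,0.04],"rotation":[0,-0.0206,0],"hand":0},{"dp":[-0.004,0,0.06],"rotation":[0,-0.0206,0],"hand":0},{"dp":[-0.004,0,0.08],"rotation":[0,-0.0206,0],"hand":0},{"dp":[-0.004,0,0.095],"rotation":[0,-0.0206,0],"hand":0},{"dp":[-0.004,0,0.11],"rotation":[0,-0.0206,0],"hand":0},{"dp":[-0.004,0,0.12],"rotation":[0,-0.0206,0],"hand":0},{"dp":[-0.004,0,0.127],"rotation":[0,-0.0206,0],"hand":0}]'
cat > st.py <<'E'
from h import *
s=robot.observe(); R=s["orientation"]; g=s["position"]-R[:,2]*.019
print("d mm",((g-TIP)@n-.121)*1e3,"F-grav tool",R.T@(s["ft_force"]-[0,0,-4.1]),"tq tool",R.T@s["wrist_torque"],"w",s["width"]*93)
Rg=RT@Ro.from_euler('y',-3.6,degrees=True).as_matrix()
for d in(.0,-.012,-.015): rel(TIP+n*(.121+d)+Rg[:,2]*.019,Rg,s)
E
python3 st.py
```

```text
time_s: 13.1
position: [0.5314, 0.1306, 0.2292]
orientation: [[-0.795, -0.298, 0.528], [-0.248, 0.955, 0.165], [-0.554, 0.0, -0.833]]
ft_force: [0.3, 0.0, -3.6]
width: 0.252
grasp_force: 30.0
d mm 6.0159150900360725 F-grav tool [-0.5215 -0.0715 -0.2839] tq tool [-0.028   0.7707 -0.0121] w 23.412401309006224
dp [ 0.0013 -0.0002  0.02  ] rot [0.0002 0.0001 0.0002] target [0.5343 0.1314 0.224 ]
dp [ 0.0038 -0.0002  0.0599] rot [0.0002 0.0001 0.0002] target [0.54   0.1332 0.2136]
dp [ 0.0045 -0.0002  0.0699] rot [0.0002 0.0001 0.0002] target [0.5414 0.1337 0.211 ]
```

It is free and inside now. I'll press on to the seat.

```bash
python3 -m crank '[{"dp":[0,0,0.004],"rotation":[0,0,0],"hand":0},{"dp":[0.001,0,0.008],"rotation":[0,0,0],"hand":0},{"dp":[0.001,0,0.012],"rotation":[0,0,0],"hand":0},{"dp":[0.001,0,0.016],"rotation":[0,0,0],"hand":0},{"dp":[0.001,0,0.02],"rotation":[0,0,0],"hand":0},{"dp":[0.002,0,0.024],"rotation":[0,0,0],"hand":0},{"dp":[0.002,0,0.028],"rotation":[0,0,0],"hand":0},{"dp":[0.002,0,0.032],"rotation":[0,0,0],"hand":0},{"dp":[0.002,0,0.032],"rotation":[0,0,0],"hand":0},{"dp":[0.002,0,0.032],"rotation":[0,0,0],"hand":0}]'
python3 st.py
```

```text
time_s: 14.35
position: [0.536, 0.132, 0.2212]
orientation: [[-0.795, -0.298, 0.529], [-0.248, 0.955, 0.165], [-0.554, -0.0, -0.833]]
ft_force: [-3.6, -3.0, 4.5]
width: 0.257
grasp_force: 30.0
d mm -3.3045507648893775 F-grav tool [-1.1224 -1.7354 -9.5456] tq tool [0.4287 0.6897 0.0028] w 23.8600165734623
dp [-0.     0.    -0.011] rot [0.0001 0.0002 0.0002] target [0.5343 0.1314 0.224 ]
dp [0.0025 0.     0.0289] rot [0.0001 0.0002 0.0002] target [0.54   0.1332 0.2136]
dp [0.0031 0.     0.0389] rot [0.0001 0.0002 0.0002] target [0.5414 0.1337 0.211 ]
```

```bash
python3 -m crank '[{"dp":[0,-0.003,0.004],"rotation":[0,0,0],"hand":0},{"dp":[0.001,-0.004,0.008],"rotation":[0,0,0],"hand":0},{"dp":[0.001,-0.004,0.012],"rotation":[0,0,0],"hand":0},{"dp":[0.001,-0.004,0.016],"rotation":[0,0,0],"hand":0},{"dp":[0.001,-0.004,0.02],"rotation":[0,0,0],"hand":0},{"dp":[0.001,-0.004,0.02],"rotation":[0,0,0],"hand":0},{"dp":[0.001,-0.004,0.02],"rotation":[0,0,0],"hand":0},{"dp":[0.001,-0.004,0.02],"rotation":[0,0,0],"hand":0},{"dp":[0.001,-0.004,0.02],"rotation":[0,0,0],"hand":0},{"dp":[0.001,-0.004,0.02],"rotation":[0,0,0],"hand":0}]'
python3 st.py
```

```text
time_s: 15.6
position: [0.5394, 0.132, 0.2167]
orientation: [[-0.794, -0.298, 0.529], [-0.248, 0.954, 0.166], [-0.555, 0.0, -0.832]]
ft_force: [-7.7, -2.0, 9.0]
width: 0.254
grasp_force: 30.0
d mm -8.777663697195848 F-grav tool [ -0.6184   0.4193 -15.3193] tq tool [-0.1429  0.7488 -0.0025] w 23.649336380266096
dp [ 0.0006  0.0032 -0.0294] rot [0.0003 0.0005 0.0002] target [0.5343 0.1314 0.224 ]
dp [0.0032 0.0031 0.0106] rot [0.0003 0.0005 0.0002] target [0.54   0.1332 0.2136]
dp [0.0038 0.0031 0.0205] rot [0.0003 0.0005 0.0002] target [0.5414 0.1337 0.211 ]
```

```bash
python3 -m crank '[{"dp":[0,0,0.002],"rotation":[0,0,0],"hand":0},{"dp":[0,0,0.003],"rotation":[0,0,0],"hand":0},{"dp":[0,0,0.004],"rotation":[0,0,0],"hand":0},{"dp":[0,0,0.005],"rotation":[0,0,0],"hand":0},{"dp":[0,0,0.006],"rotation":[0,0,0],"hand":0},{"dp":[0,0,0.007],"rotation":[0,0,0],"hand":0},{"dp":[0,0,0.007],"rotation":[0,0,0],"hand":0},{"dp":[0,0,0.007],"rotation":[0,0,0],"hand":0},{"dp":[0,0,0.007],"rotation":[0,0,0],"hand":0},{"dp":[0,0,0.007],"rotation":[0,0,0],"hand":0}]'
python3 st.py
```

```text
time_s: 16.85
position: [0.5406, 0.1324, 0.2153]
orientation: [[-0.794, -0.298, 0.53], [-0.248, 0.954, 0.166], [-0.555, 0.0, -0.832]]
ft_force: [-8.2, -1.0, 10.6]
width: 0.253
grasp_force: 30.0
d mm -10.640560759852063 F-grav tool [ -1.3792   1.4935 -16.7658] tq tool [-0.1765  0.7359  0.0093] w 23.547809222830843
dp [ 0.0014  0.0032 -0.0356] rot [0.0003 0.0006 0.0002] target [0.5343 0.1314 0.224 ]
dp [0.004  0.0032 0.0043] rot [0.0003 0.0006 0.0002] target [0.54   0.1332 0.2136]
dp [0.0046 0.0032 0.0143] rot [0.0003 0.0006 0.0002] target [0.5414 0.1337 0.211 ]
```

```bash
python3 -m crank '[{"dp":[0.001,0.001,0.002],"rotation":[0,0,0],"hand":0},{"dp":[0.001,0.002,0.003],"rotation":[0,0,0],"hand":0},{"dp":[0.001,0.002,0.004],"rotation":[0,0,0],"hand":0},{"dp":[0.001,0.002,0.005],"rotation":[0,0,0],"hand":0},{"dp":[0.001,0.002,0.006],"rotation":[0,0,0],"hand":0},{"dp":[0.001,0.002,0.006],"rotation":[0,0,0],"hand":0},{"dp":[0.001,0.002,0.006],"rotation":[0,0,0],"hand":0},{"dp":[0.001,0.002,0.006],"rotation":[0,0,0],"hand":0},{"dp":[0.001,0.002,0.006],"rotation":[0,0,0],"hand":0},{"dp":[0.001,0.002,0.006],"rotation":[0,0,0],"hand":0}]'
python3 st.py
```

```text
time_s: 18.1
position: [0.5414, 0.1331, 0.2147]
orientation: [[-0.793, -0.298, 0.531], [-0.248, 0.955, 0.166], [-0.556, -0.0, -0.831]]
ft_force: [-11.4, -5.4, 15.4]
width: 0.255
grasp_force: 30.0
d mm -11.673204052764424 F-grav tool [ -0.4782  -1.794  -23.1695] tq tool [0.0628 0.704  0.0572] w 23.73212108244449
dp [ 0.003   0.0017 -0.0392] rot [0.0001 0.0011 0.0003] target [0.5343 0.1314 0.224 ]
dp [0.0056 0.0017 0.0007] rot [0.0001 0.0011 0.0003] target [0.54   0.1332 0.2136]
dp [0.0063 0.0017 0.0107] rot [0.0001 0.0011 0.0003] target [0.5414 0.1337 0.211 ]
```

The force jumped to 23 N in the last millimetre, past the spring's 16 N, so it is at its stop. I'll hold, then check for creep and confirm visually.

```bash
python3 -m crank '[{"dp":[0,-0.001,0],"rotation":[0,0,0],"hand":0},{"dp":[0,-0.001,0],"rotation":[0,0,0],"hand":0},{"dp":[0,-0.001,0],"rotation":[0,0,0],"hand":0},{"dp":[0,-0.001,0],"rotation":[0,0,0],"hand":0},{"dp":[0,-0.001,0],"rotation":[0,0,0],"hand":0},{"dp":[0,-0.001,0],"rotation":[0,0,0],"hand":0},{"dp":[0,-0.001,0],"rotation":[0,0,0],"hand":0},{"dp":[0,-0.001,0],"rotation":[0,0,0],"hand":0},{"dp":[0,-0.001,0],"rotation":[0,0,0],"hand":0},{"dp":[0,-0.001,0],"rotation":[0,0,0],"hand":0}]'
python3 st.py
python3 - <<'E'
from h import *
ims=[]
for nm in("side","top"):
    im=robot.read_camera(nm); u,v=proj(nm,TIP).astype(int); ims.append(cv2.resize(im[v-30:v+30,u-40:u+40],(400,300),interpolation=cv2.INTER_CUBIC))
w=robot.read_camera("wrist"); g=cv2.cvtColor(w,cv2.COLOR_BGR2GRAY); print([(v,int(g[v,318:330].mean())) for v in list(range(148,200,2))+list(range(220,232,2))])
cv2.imwrite("pics/c7.png",np.vstack([np.hstack(ims),np.hstack([cv2.resize(w[50:290,160:480],(400,300)),np.zeros((300,400,3),np.uint8)])]))
E
```

```text
time_s: 19.35
position: [0.5414, 0.1329, 0.2147]
orientation: [[-0.793, -0.298, 0.531], [-0.248, 0.954, 0.166], [-0.556, 0.0, -0.831]]
ft_force: [-11.6, -3.0, 16.6]
width: 0.249
grasp_force: 30.1
d mm -11.693042297527573 F-grav tool [ -1.5689   0.5474 -23.8575] tq tool [-0.123   0.6724  0.0176] w 23.167968702928324
dp [ 0.0029  0.0024 -0.0392] rot [0.0002 0.0011 0.0003] target [0.5343 0.1314 0.224 ]
dp [0.0056 0.0024 0.0007] rot [0.0002 0.0011 0.0003] target [0.54   0.1332 0.2136]
dp [0.0062 0.0024 0.0106] rot [0.0002 0.0011 0.0003] target [0.5414 0.1337 0.211 ]
[(148, 87), (150, 88), (152, 90), (154, 90), (156, 89), (158, 80), (160, 71), (162, 52), (164, 52), (166, 70), (168, 79), (170, 80), (172, 80), (174, 78), (176, 54), (178, 43), (180, 61), (182, 81), (184, 114), (186, 144), (188, 145), (190, 144), (192, 143), (194, 135), (196, 75), (198, 13), (220, 9), (222, 8), (224, 10), (226, 13), (228, 17), (230, 20)]
```

View pics/c7.png

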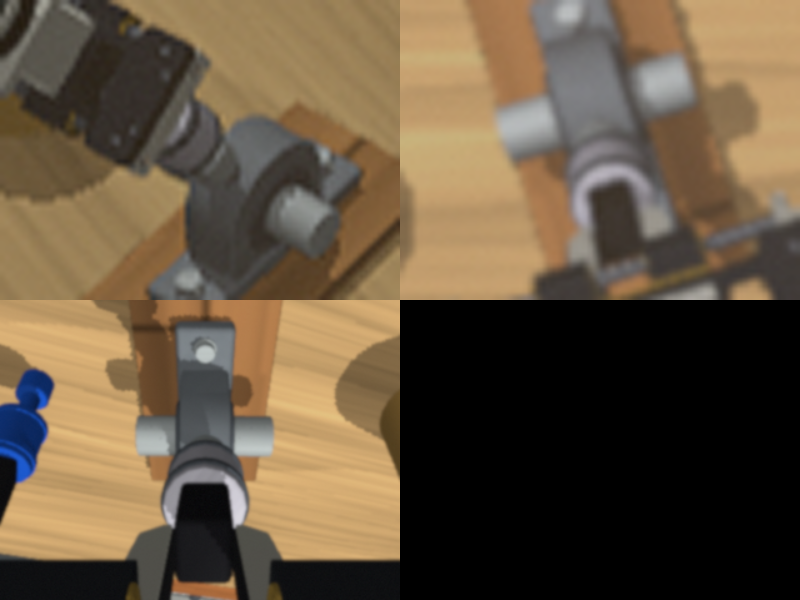

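The nipple is now hidden inside the coupler (side crop (225,165), top crop (605,150)). The push is steady at about 24 N with no creep, and the grip is holding.

```bash
python3 -c "
from station import robot
print(robot.job_done())"
```

```text
the job is handed in; nothing more can be done
None
```

I handed the job in with the grease gun's coupler pressed fully onto the nipple, its spring at the stop (about 24 N, steady), and the gun still gripped and pushed; I did not feel the snap itself, but the force and the last picture fit a coupler that is fully on.

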